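# Lay the sample cases on the label reader and scan them

## Task

Pull every sample case out of the leaning holder and lay it flat across the two black rails of the label reader, red cap pushed up square against the aluminium stop, in free space so that every two cases (those already lying there too) keep a clear gap of 10 mm or more between them and a case you hold is never brought against another. When all cases lie so, press the scan button fully down and let it go, with all of them still lying so at the end; do not shift the bottle, the phone or the carton.

Things in the scene. Friction and masses are not known exactly. Their poses are not given: they have to be found in the camera images.
- case1: sample case, square-section white plastic case 22 x 22 x 150 mm, about 60 g, plain paper label, last 30 mm at the cap end red and flush with the rest; origin: centre of the FOOT (uncapped) end face, own +z runs along the case to the cap end. It slides on the rails when pushed or dragged by a fingertip. Starts foot-down in one pocket of the holder (any pocket; may be absent)
- case2: sample case, square-section white plastic case 22 x 22 x 150 mm, about 60 g, plain paper label, last 30 mm at the cap end red and flush with the rest; origin: centre of the FOOT (uncapped) end face, own +z runs along the case to the cap end. It slides on the rails when pushed or dragged by a fingertip. Starts foot-down in one pocket of the holder (any pocket; may be absent)
- case3: sample case, square-section white plastic case 22 x 22 x 150 mm, about 60 g, plain paper label, last 30 mm at the cap end red and flush with the rest; origin: centre of the FOOT (uncapped) end face, own +z runs along the case to the cap end. It slides on the rails when pushed or dragged by a fingertip. Starts foot-down in one pocket of the holder (any pocket; may be absent)
- case4: sample case, square-section white plastic case 22 x 22 x 150 mm, about 60 g, plain paper label, last 30 mm at the cap end red and flush with the rest; origin: centre of the FOOT (uncapped) end face, own +z runs along the case to the cap end. It slides on the rails when pushed or dragged by a fingertip. Starts foot-down in one pocket of the holder (any pocket; may be absent)
- done1: sample case, square-section white plastic case 22 x 22 x 150 mm, about 60 g, plain paper label, last 30 mm at the cap end red and flush with the rest; origin: centre of the FOOT (uncapped) end face, own +z runs along the case to the cap end. It slides on the rails when pushed or dragged by a fingertip. Starts already lying on the reader, cap against the stop
- done2: sample case, square-section white plastic case 22 x 22 x 150 mm, about 60 g, plain paper label, last 30 mm at the cap end red and flush with the rest; origin: centre of the FOOT (uncapped) end face, own +z runs along the case to the cap end. It slides on the rails when pushed or dragged by a fingertip. Starts already lying on the reader, cap against the stop
- case1_cap (a point): centre of the cap end face of case1
- case2_cap (a point): centre of the cap end face of case2
- case3_cap (a point): centre of the cap end face of case3
- case4_cap (a point): centre of the cap end face of case4
- done1_cap (a point): centre of the cap end face of done1
- done2_cap (a point): centre of the cap end face of done2
- holder: fixed grey holder, base 120 x 230 x 12 mm; origin: centre of underside. Four square pockets at y = -90, -30, 30, 90 mm, 27 mm wide, 55 mm deep, leaning 15 degrees from vertical with the top towards the holder's +x; rim 80 mm high. A standing case leans likewise on the +x wall, foot about 4 mm in x and 22 mm above the origin, 95 mm of it standing out
- reader: fixed reader, white bed 190 (x) x 336 (y) x 16 mm; origin: centre of underside. Two black rails along y, 12 mm wide, at x = -40 and 40 mm, top at z = 30 mm; cases lie across them along x, axis 41 mm up, caps to +x. Aluminium stop along y, face at x = 75 mm, top at z = 46 mm. Usable from y = -150 to 150 mm (case centre line). Console 110 x 70 x 30 mm with the button at y = -205 mm
- scan (a joint): scan button travel in m: 0 released, 0.006 fully down (about 5 N), springs back; counts as pressed beyond 0.0045
- scan_top (a point): centre of the top of the round grey scan button (28 mm across), pressed straight down
- sanitiser: bystander: clear bottle with white cap, 54 mm across, 150 mm high; origin: centre of underside
- phone: bystander: black phone 150 (x) x 72 (y) x 9 mm lying flat; origin: centre of underside
- carton: bystander: open blue carton 120 (x) x 160 (y) x 90 mm, its far flap up to 130 mm; origin: centre of underside
Mind the look-alikes: they are no part of the job. What is shaped like the case2 but purple or turquoise is not meant.

How it is judged (in metres and radians):
On the way, in this order (a step that is already met when the one before it is completed fails the run):
1. all cases lie on the rails, caps against the stop, clear of one another (x of case1_cap in the frame of reader between 0.069 and 0.079 m and angle between the z axis of each of case1, case2, case3, case4, done1, done2 and the x axis of reader, either way round below 0.08 rad and y of case1_cap in the frame of reader between -0.158 and 0.158 m and z of case1 in the frame of reader between 0.037 and 0.045 m and z of case1_cap in the frame of reader between 0.037 and 0.045 m and x of case2_cap in the frame of reader between 0.069 and 0.079 m and y of case2_cap in the frame of reader between -0.158 and 0.158 m and z of case2 in the frame of reader between 0.037 and 0.045 m and z of case2_cap in the frame of reader between 0.037 and 0.045 m and x of case3_cap in the frame of reader between 0.069 and 0.079 m and y of case3_cap in the frame of reader between -0.158 and 0.158 m and z of case3 in the frame of reader between 0.037 and 0.045 m and z of case3_cap in the frame of reader between 0.037 and 0.045 m and x of case4_cap in the frame of reader between 0.069 and 0.079 m and y of case4_cap in the frame of reader between -0.158 and 0.158 m and z of case4 in the frame of reader between 0.037 and 0.045 m and z of case4_cap in the frame of reader between 0.037 and 0.045 m and x of done1_cap in the frame of reader between 0.069 and 0.079 m and y of done1_cap in the frame of reader between -0.158 and 0.158 m and z of done1 in the frame of reader between 0.037 and 0.045 m and z of done1_cap in the frame of reader between 0.037 and 0.045 m and x of done2_cap in the frame of reader between 0.069 and 0.079 m and y of done2_cap in the frame of reader between -0.158 and 0.158 m and z of done2 in the frame of reader between 0.037 and 0.045 m and z of done2_cap in the frame of reader between 0.037 and 0.045 m and horizontal distance between case1 and case2 above 0.028 m and horizontal distance between case1_cap and case2_cap above 0.028 m and horizontal distance between each of case1, case2 and case3 above 0.028 m and horizontal distance between each of case1_cap, case2_cap and case3_cap above 0.028 m and horizontal distance between each of case1, case2, case3 and case4 above 0.028 m and horizontal distance between each of case1_cap, case2_cap, case3_cap and case4_cap above 0.028 m and horizontal distance between each of case1, case2, case3, case4 and done1 above 0.028 m and horizontal distance between each of case1_cap, case2_cap, case3_cap, case4_cap and done1_cap above 0.028 m and horizontal distance between each of case1, case2, case3, case4, done1 and done2 above 0.028 m and horizontal distance between each of case1_cap, case2_cap, case3_cap, case4_cap, done1_cap and done2_cap above 0.028 m), for 0.3 s.
2. the scan button is pressed fully (value of joint scan above 0.0045 m), for 0.05 s.
At the end, for the whole second after the job is handed in: Every case present (the two already there too) at rest flat on both rails (axis 37 to 45 mm up), cap within 6 mm of the stop, square within 0.08 rad, within 158 mm of the reader's middle, centre lines 28 mm or more apart; button released (all of step 1 and linear speed of each of case1, case2, case3, case4, done1, done2 below 0.02 m/s and value of joint scan below 0.002 m); the robot touches nothing.
It fails at once if the sanitiser bottle, the phone or the carton is shifted by more than 20 mm (distance of any of sanitiser, phone, carton from where it was at the start of the episode above 0.02 m).
It fails at once if a case held in the gripper is brought against another case (over 2 N) ((contact force between the fingers and case1 above 2 N and (contact force between case1 and case2 above 2 N or contact force between case1 and case3 above 2 N or contact force between case1 and case4 above 2 N or contact force between case1 and done1 above 2 N or contact force between case1 and done2 above 2 N)) or (contact force between the fingers and case2 above 2 N and (contact force between case2 and case1 above 2 N or contact force between case2 and case3 above 2 N or contact force between case2 and case4 above 2 N or contact force between case2 and done1 above 2 N or contact force between case2 and done2 above 2 N)) or (contact force between the fingers and case3 above 2 N and (contact force between case3 and case1 above 2 N or contact force between case3 and case2 above 2 N or contact force between case3 and case4 above 2 N or contact force between case3 and done1 above 2 N or contact force between case3 and done2 above 2 N)) or (contact force between the fingers and case4 above 2 N and (contact force between case4 and case1 above 2 N or contact force between case4 and case2 above 2 N or contact force between case4 and case3 above 2 N or contact force between case4 and done1 above 2 N or contact force between case4 and done2 above 2 N))).
Of case1, case2, case3, case4 only 3 to 4 are there at a start; the rules pass over those that are not, and their reading is None.
At some moment in a run one of case1, case2, case3, case4 may be knocked a few centimetres aside while the robot is not near it.
Once in a run the grip may slacken for a moment while it holds something.
It also fails if it takes over 210 s, if anything falls off the work surface, if the arm or the gripper's body presses on something with over 40 N, if the wrist force passes 120 N, or if a joint passes its speed limit or range.

## Robot

A 6-joint arm with a two-finger parallel gripper is mounted at the origin on the work surface. World frame = base frame: x ahead of the robot, y to its left, z up, the work surface at z = 0. Lengths are in m, angles in degrees, forces in N, time in s.
With the tool pointing down it reaches from about 0.325 to 0.85 m from the base axis. Payload 15.5 kg.
Tool frame: the origin (TCP) lies at the very end of the fingers, on their centre line; the grasp point (between the pads) lies arm.grip_depth behind it (arm.grip_depth is the distance from the TCP to the grasp point, in m); z points along the fingers, y is the direction in which the jaws open and shut (so a half turn about z gives the same grasp; the last joint's range is limited). The gripper opens to 91 mm and grips with 3 to 60 N. Pads are 32 mm wide; open, the fingers measure 118 mm over their backs; the gripper's body (76 mm by 178 mm) begins 60 mm behind the grasp point.
Start: joints at [-70.789, 28.281, 77.091, -0, 74.628, -5.472], TCP at [0.261, -0.568, 0.214] pointing down, gripper open.
Joint ranges: [-166.48, 166.48], [-47.26, 123.95], [12.59, 153.08], [-70.14, 250.14], [6.76, 159.57], [-176.63, 176.63]. Speed limits (degrees/s): [108.29, 108.29, 147.25, 172.46, 172.46, 172.46].

## Interface

Orientations are given as a 3x3 rotation matrix whose columns are the frame's x, y, z axes.
In Python, from rig import arm gives the robot as it stands. Calls block until the motion is done:
- arm.move_to(position, orientation): joint-space move of the TCP to a pose.
- arm.move_l(position, orientation=None, feed=0.15): straight line of the TCP; orientation=None keeps the orientation; feed is the mean speed in m/s.
- arm.move_joints(angles): joint-space move.
- arm.grip(opening): finger opening in m; the grip force is fixed at half the most; returns when the fingers have stopped.
- arm.sleep(seconds).
- arm.solve_ik(position, orientation): joint angles nearest the present ones, or None.
- arm.snapshot(name): name is "side" or "top"; returns the picture (400x640x3 uint8, red, green, blue); there is no depth.
- arm.get_calibration(name): a dict with "intrinsics" (3x3 intrinsics, pixels), "cam_to_world" (4x4, takes a point from camera to world coordinates). Camera axes: x right, y down, z forward; pixel columns grow to the right and rows downward; lengths in m; the calibration is good to about 2 mm. A picture is of the moment at which its call begins. get_calibration takes no time and is no camera call.
A pose or a line that the arm cannot do raises arm.Unreachable and nothing moves.
- arm.sign_off(): hands the job in, once; it reports no verdict.
Readings, each from a call of its own:
- arm.current_t(): time.
- arm.current_joint_positions(): joint angles.
- arm.current_dq(): joint speeds.
- arm.current_tau(): joint torques, N m.
- arm.current_ee_pos(): TCP position.
- arm.current_tool_rot(): TCP orientation.
- arm.current_force(): force on the tool from outside, world axes, zero at the start.
- arm.current_torque(): the same for the moment, N m.
- arm.current_width(): finger opening in m.
Only numpy, scipy, OpenCV 4.12 (cv2) and the standard library are available. Lean on these libraries where they do the work, as an engineer would, in place of code of your own. Each camera call takes 0.05 s, during which the arm holds its last target. There are 200 camera calls.

## Working session

There is one attempt and no reset: what is moved stays moved. The work goes in short steps, each a Python script; the robot and the scene stay as the last script left them, time stands still between calls to the robot, and variables do not carry over. Pictures are saved under pics/ and viewed, and the job is handed in when it is done.

```bash
ls; mkdir -p pics; python3 - <<'E'
from rig import arm
import cv2, numpy as np
np.set_printoptions(precision=4,suppress=True)
for n in ["side","top"]:
    im=arm.snapshot(n); cv2.imwrite(f"pics/{n}0.png",im[:,:,::-1])
    c=arm.get_calibration(n); print(n,c["intrinsics"],c["cam_to_world"])
print(arm.current_t(),arm.grip_depth,arm.current_width(),arm.current_tool_rot())
E
```

```text
pics
side [[422.6856   0.     323.6595]
 [  0.     422.6856 196.6869]
 [  0.       0.       1.    ]] [[-0.7148 -0.3645  0.5969 -0.0565]
 [-0.6993  0.3644 -0.6149  0.6787]
 [ 0.0067 -0.857  -0.5153  0.6492]
 [ 0.      0.      0.      1.    ]]
top [[378.3222   0.     323.7459]
 [  0.     378.3222 198.1234]
 [  0.       0.       1.    ]] [[ 0.0013 -0.9763  0.2163  0.317 ]
 [-1.     -0.0021 -0.0033  0.0551]
 [ 0.0037 -0.2163 -0.9763  1.1557]
 [ 0.      0.      0.      1.    ]]
0.1 0.0188 0.09127781481581469 [[ 0.9086  0.4176 -0.0003]
 [ 0.4176 -0.9086  0.001 ]
 [ 0.0001 -0.001  -1.    ]]
```

View pics/side0.png

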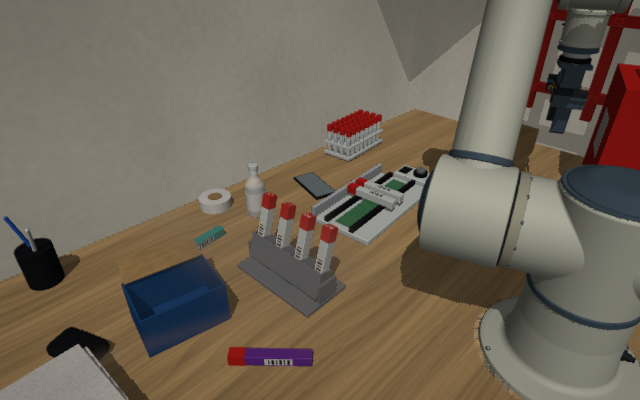

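View pics/top0.png

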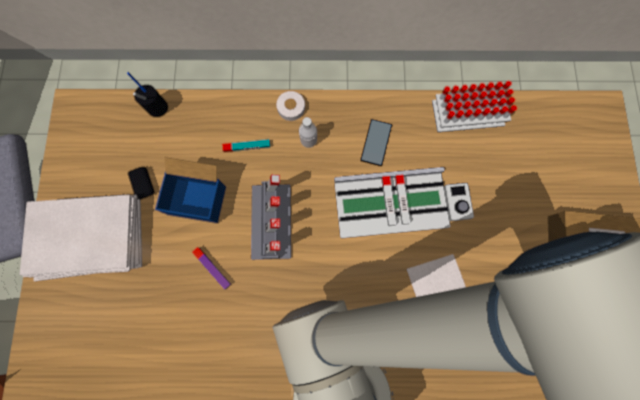

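All four cases are standing in the holder, and two lie near the middle of the reader. Next I zoom in to measure.

```bash
python3 - <<'E'
import cv2
t=cv2.imread("pics/top0.png"); s=cv2.imread("pics/side0.png")
cv2.imwrite("pics/t_h.png",cv2.resize(t[160:275,235:320],None,fx=5,fy=5,interpolation=cv2.INTER_NEAREST))
cv2.imwrite("pics/t_r.png",cv2.resize(t[155:245,325:485],None,fx=5,fy=5,interpolation=cv2.INTER_NEAREST))
cv2.imwrite("pics/s_h.png",cv2.resize(s[180:320,225:355],None,fx=4,fy=4,interpolation=cv2.INTER_NEAREST))
cv2.imwrite("pics/s_r.png",cv2.resize(s[150:250,300:440],None,fx=5,fy=5,interpolation=cv2.INTER_NEAREST))
E
```

```text
(no output)
```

View pics/t_h.png

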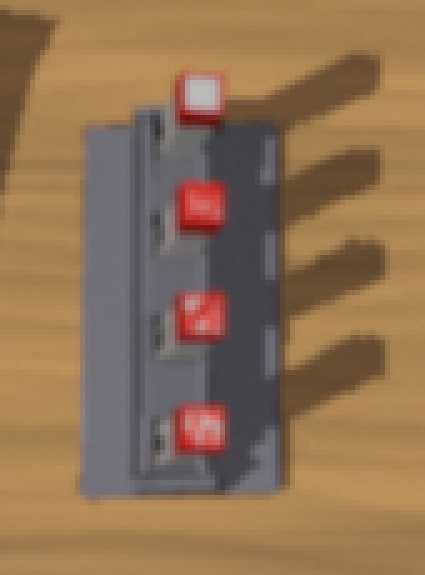

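View pics/t_r.png

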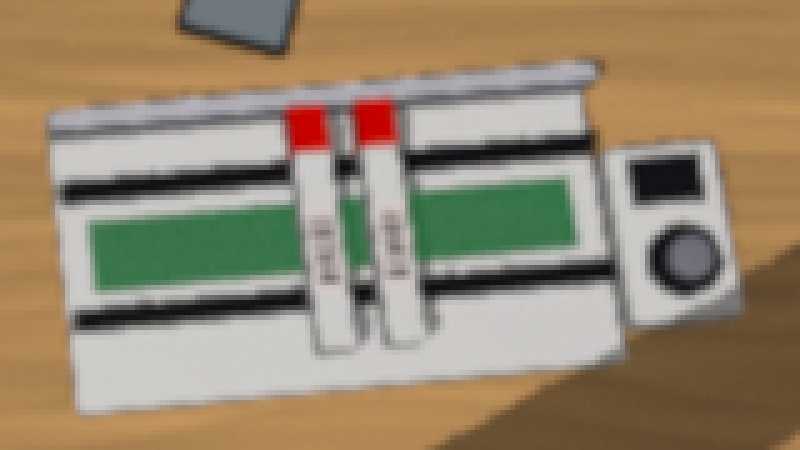

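View pics/s_h.png

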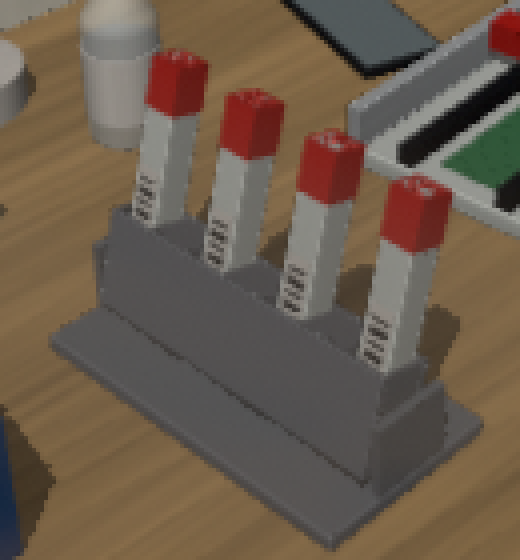

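View pics/s_r.png

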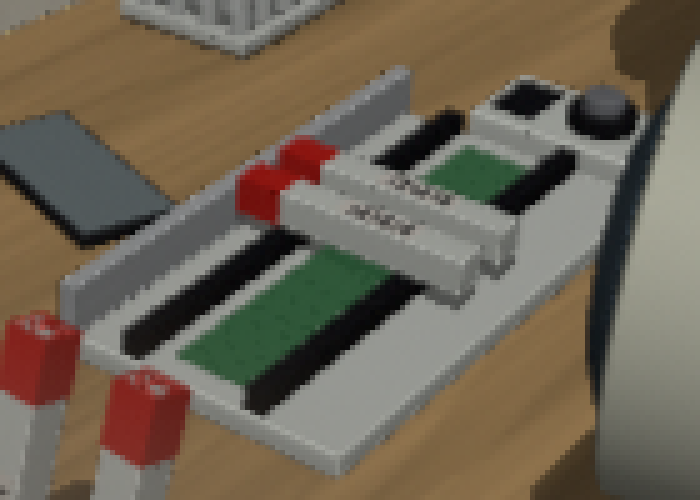

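```bash
cat > h.py <<'E'
import numpy as np, cv2
from rig import arm
np.set_printoptions(precision=4,suppress=True)
CAL={n:arm.get_calibration(n) for n in("side","top")}
def ray(n,uv):
    c=CAL[n];K=c["intrinsics"];T=c["cam_to_world"]
    uv=np.atleast_2d(uv).astype(float)
    d=np.c_[(uv[:,0]-K[0,2])/K[0,0],(uv[:,1]-K[1,2])/K[1,1],np.ones(len(uv))]@T[:3,:3].T
    return T[:3,3],d/np.linalg.norm(d,axis=1)[:,None]
def on_z(n,uv,z):
    o,d=ray(n,uv); return o+d*((z-o[2])/d[:,2])[:,None]
def tri(uvt,uvs):
    A=np.zeros((3,3));b=np.zeros(3);L=[]
    for n,uv in(("top",uvt),("side",uvs)):
        o,d=ray(n,uv);d=d[0];P=np.eye(3)-np.outer(d,d);A+=P;b+=P@o;L.append((o,d))
    p=np.linalg.solve(A,b)
    return p,[np.linalg.norm(np.cross(p-o,d)) for o,d in L][0]*2
def proj(n,p):
    c=CAL[n];q=np.linalg.inv(c["cam_to_world"])@np.r_[p,1];u=c["intrinsics"]@q[:3];return u[:2]/u[2]
E
python3 - <<'E'
from h import *
t=cv2.imread("pics/top0.png"); s=cv2.imread("pics/side0.png")
def blobs(im,m,amin,box):
    x0,y0,x1,y1=box; k=np.zeros(m.shape,np.uint8);k[y0:y1,x0:x1]=m[y0:y1,x0:x1]
    n,l,st,c=cv2.connectedComponentsWithStats(k,connectivity=4)
    return [(st[i],c[i],l==i) for i in range(1,n) if st[i][4]>=amin]
def red(im):
    b,g,r=[im[:,:,i].astype(int) for i in range(3)];return ((r>110)&(r>2*g)&(r>2*b)).astype(np.uint8)
print("top red")
for st,c,_ in blobs(t,red(t),15,(240,150,450,270)): print(st,c)
print("side red")
for st,c,_ in blobs(s,red(s),15,(230,170,400,270)): print(st,c)
dark=(t.max(2)<50).astype(np.uint8)
for st,c,m in blobs(t,dark,12,(325,170,480,235)):
    ys,xs=np.nonzero(m);p=on_z("top",np.c_[xs,ys],.03)[:,:2];print("dark",st,c,p.mean(0))
g=((t[:,:,1].astype(int)>t[:,:,2]+30)).astype(np.uint8)
for st,c,m in blobs(t,g,30,(325,170,480,235)): print("green",st,c)
# hand corners
tc=lambda a:np.array(a)/5+np.array([325,155])-.4
sc=lambda a:np.array(a)/5+np.array([300,150])-.4
for nm,a,b in [("rail far left end",(62,192),(128,345)),("rail far right end",(592,142),(455,118)),("rail near left",(76,320),(255,400)),("rail near right",(615,268),(570,158)),("stop left top",(48,115),(65,285)),("stop right top",(598,64),(405,70)),("bed near-left",(80,408),(338,465)),("button",(692,255),(605,105))]:
    p,e=tri(tc(a),sc(b)); print(nm,p,"gap",round(e,4))
th=lambda a:np.array(a)/5+np.array([235,160])-.4
sh=lambda a:np.array(a)/4+np.array([225,180])-.4
for nm,a,b in [("cap far",(201,92),(180,58)),("cap2",(201,206),(254,98)),("cap3",(203,312),(333,140)),("cap near",(203,425),(419,186)),("base NL",(80,494),(333,543)),("base NR",(280,487),(482,423)),("base FL",(82,128),(52,340))]:
    p,e=tri(th(a),sh(b)); print(nm,p,"gap",round(e,4))
E
```

```text
top red
[395 175   9   9  70] [399.3857 179.0286]
[382 176   9   9  69] [386.1014 180.058 ]
[270 177   9   7  18] [272.3889 181.5556]
[270 196  10  10  88] [274.6136 200.6591]
[270 218  10  10  67] [274.7015 222.8806]
[270 242  10   9  42] [273.119  247.4524]
side red
[348 178  19  16 149] [355.8255 184.7852]
[262 193  15  16 119] [266.5294 199.4286]
[280 202  16  18 138] [285.1812 209.4493]
[308 213   7   5  19] [310.8947 215.2105]
[299 214  11  17 115] [303.7913 221.9565]
[320 224  13  19 142] [325.4718 233.0704]
dark [406 182  37   7  87] [423.8391 184.9885] [ 0.6084 -0.2564]
dark [452 187  13   8  84] [457.7857 190.3095] [ 0.5918 -0.3596]
dark [338 188  44   7 104] [359.6154 191.0769] [ 0.5887 -0.0585]
dark [456 201  10  12  35] [458.8571 207.6   ] [ 0.5378 -0.3588]
dark [410 208  38   6  91] [428.3736 210.1868] [ 0.5296 -0.2657]
dark [341 214  45   6 102] [363.0588 216.4706] [ 0.5099 -0.0674]
green [407 191  33  16 426] [422.8592 198.3826]
green [393 195   6  13  58] [395.569  200.9483]
green [343 196  42  17 546] [363.6996 204.0586]
rail far left end [0.5843 0.0111 0.0252] gap 0.0015
rail far right end [ 0.6159 -0.3169  0.0264] gap 0.0003
rail near left [0.5039 0.0026 0.026 ] gap 0.0003
rail near right [ 0.5365 -0.3263  0.025 ] gap 0.0008
stop left top [0.6255 0.0192 0.0482] gap 0.0018
stop right top [ 0.6599 -0.3185  0.0442] gap 0.0017
bed near-left [ 0.4518 -0.0004  0.0113] gap 0.0015
button [ 0.5405 -0.3662  0.0453] gap 0.0009
cap far [0.5907 0.184  0.1702] gap 0.0002
cap2 [0.5286 0.1829 0.1707] gap 0.0024
cap3 [0.4715 0.18   0.1694] gap 0.0015
cap near [0.4121 0.1782 0.1691] gap 0.0013
base NL [0.3844 0.269  0.0113] gap 0.0026
base NR [0.3897 0.1503 0.0093] gap 0.0006
base FL [0.6098 0.2769 0.013 ] gap 0.0029
```

```bash
python3 - <<'E'
from h import *
t=cv2.imread("pics/top0.png"); s=cv2.imread("pics/side0.png")
cv2.imwrite("pics/z1.png",np.hstack([cv2.resize(t[215:265,250:300],(600,600),interpolation=cv2.INTER_CUBIC)]))
cv2.imwrite("pics/z2.png",np.hstack([cv2.resize(s[216:286,295:355],(514,600),interpolation=cv2.INTER_CUBIC)]))
# reader frame numbers
yaw=np.radians(5.6);X=np.array([np.cos(yaw),np.sin(yaw)]);Y=np.array([-X[1],X[0]]);C=np.array([.5602,-.1574])
def rf(p): return np.array([(p[:2]-C)@X,(p[:2]-C)@Y])
for p in [(0.6084,-0.2564),(0.5887,-0.0585),(0.5296,-0.2657),(0.5099,-0.0674)]: print("rail",rf(np.array(p)))
for uv in [(399.39,179.03),(386.10,180.06)]: print("donecap",rf(on_z("top",uv,.052)[0]))
for p in [(0.5843,0.0111),(0.6159,-.3169),(.5039,.0026),(.5365,-.3263),(.6255,.0192),(.6599,-.3185),(.4518,-.0004),(.5405,-.3662)]: print("ends",rf(np.array(p)))
tc=lambda a:np.array(a)/5+np.array([325,155])-.4
for a in [(335,350),(405,342)]: print("done foot",rf(on_z("top",tc(a),.045)[0]))
E
```

```text
rail [ 0.0383 -0.1032]
rail [0.038  0.0956]
rail [-0.041  -0.1048]
rail [-0.0413  0.0945]
donecap [ 0.0587 -0.0257]
donecap [0.0593 0.0147]
ends [0.0404 0.1653]
ends [ 0.0399 -0.1642]
ends [-0.0404  0.1647]
ends [-0.0401 -0.1658]
ends [0.0822 0.1694]
ends [ 0.0835 -0.1701]
ends [-0.0926  0.1668]
ends [-0.04   -0.2059]
done foot [-0.076   0.0151]
done foot [-0.0752 -0.0269]
```

View pics/z1.png

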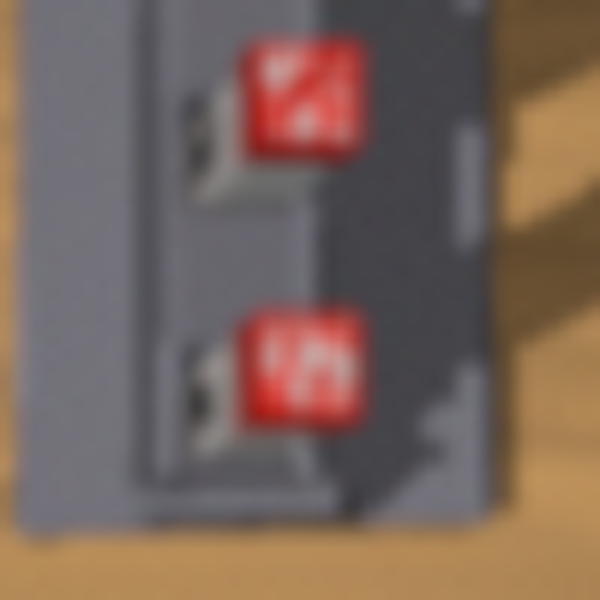

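View pics/z2.png

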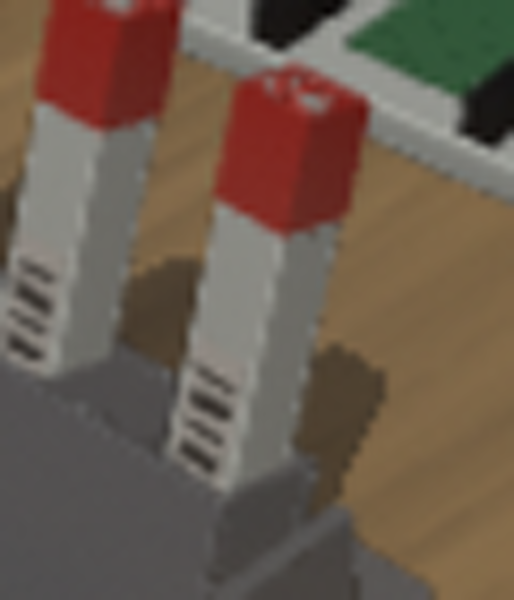

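```bash
python3 - <<'E'
from h import *
tz=lambda a:np.array(a)/12+np.array([250,215])-.46
sz=lambda a:np.array(a)/(600/70)+np.array([295,216])-.44
a,e1=tri(tz((246,428)),sz((303,113)));b,e2=tri(tz((198,462)),sz((225,488)))
print(a,e1,b,e2); d=a-b; print(np.linalg.norm(d),np.degrees(np.arctan2(-d[1],d[2])),np.degrees(np.arctan2(d[0],d[2])))
# second edge of case3: 
a,e1=tri(tz((246,155)),sz((118,20)));b,e2=tri(tz((203,205)),sz((55,375)))
print(a,e1,b,e2); d=a-b; print(np.linalg.norm(d),np.degrees(np.arctan2(-d[1],d[2])))
# check current tool joint branch + IK feasibility
E
```

```text
[0.3977 0.1907 0.176 ] 0.002968838788523413 [0.3977 0.215  0.0807] 0.0034060127546542366
0.09835255335174674 14.275496016857192 0.027831879693713372
[0.4565 0.1926 0.1743] 0.0020392473620060732 [0.4574 0.2152 0.0804] 0.0011255405098446743
0.09656770786773745 13.551026509287388
```

```bash
cat >> h.py <<'E'
UP=np.array([0,0,1.])
hy=np.array([.9995,.0325,0]);hx=np.array([.0325,-.9995,0])
LEAN=np.radians(15)
A0=np.cos(LEAN)*UP+np.sin(LEAN)*hx          # case axis in holder
def cap_h(k): # k=0 nearest
    return np.array([.4105,.1797,.1685])+.06*k*hy
YAW=np.radians(5.6);RX=np.array([np.cos(YAW),np.sin(YAW),0]);RY=np.array([-RX[1],RX[0],0]);RC=np.array([.5602,-.1574,0])
def rp(x,y,z): return RC+RX*x+RY*y+UP*z
def rf(p): p=np.asarray(p)[:3]-RC; return np.array([p@RX,p@RY,p[2]])
def rot(z,y): z=z/np.linalg.norm(z);y=y-z*(y@z);y=y/np.linalg.norm(y);return np.c_[np.cross(y,z),y,z]
def graspR(tilt,sgn,axis,jaw):
    # tool z makes 90deg+tilt with axis; fwd = perpendicular to axis & jaw pointing to approach
    f=np.cross(axis,jaw) ; return f
E
python3 - <<'E'
from h import *
def tz(axis,fwd,t): # fwd: unit perp to axis
    return np.cos(t)*fwd-np.sin(t)*axis
print("bottle base approx",on_z("top",(308,146),0.0), "carton",on_z("top",[(158,207),(222,220),(225,178)],.0), "phone",on_z("top",[(362,160),(384,163)],.009))
q0=arm.current_joint_positions()
fw=np.cross(np.cross(A0,hx),A0);fw/=np.linalg.norm(fw)  # perp to A0 toward hx
for td in (0,10,15,20,30,40):
  t=np.radians(td)
  for sg in (1,-1):
    r=[]
    for k in range(4):
        P=cap_h(k)-A0*.062; z=tz(A0,fw,t); R=rot(z,sg*hy)
        for off in (0,.08): r.append(arm.solve_ik(P+z*.009-z*off,R) is not None)
        r.append(arm.solve_ik(P+z*.009+A0*.1,R) is not None)
    f=[]
    for y in (.13,.07,-.08,-.138):
        z=tz(RX,-UP,t);R=rot(z,sg*RY)
        q=arm.solve_ik(rp(.013,y,.041)+z*.009,R); f.append(q is not None)
    print(td,sg,np.array(r).astype(int),np.array(f).astype(int))
    P=cap_h(0)-A0*.062; z=tz(A0,fw,t);print(arm.solve_ik(P+z*.009,rot(z,sg*hy)),q)
E
```

```text
bottle base approx [[0.7452 0.1022 0.    ]] carton [[0.5437 0.5662 0.    ]
 [0.5032 0.3651 0.    ]
 [0.6376 0.3636 0.    ]] phone [[ 0.6953 -0.0701  0.009 ]
 [ 0.6855 -0.1397  0.009 ]]
0 1 [1 1 1 1 1 1 1 1 1 1 1 1] [1 1 1 1]
[ 47.7148  58.3026  82.5778 -43.8218 103.68    63.1095] [ -31.7917   42.2762   81.9099   -0.       55.8139 -127.3917]
0 -1 [1 1 1 1 1 1 1 1 1 1 1 1] [1 1 1 1]
[  47.7148   58.3026   82.5778  -43.8218  103.68   -116.8905] [-31.7917  42.2762  81.9099  -0.      55.8139  52.6083]
10 1 [1 1 1 1 1 1 1 1 1 1 1 1] [1 1 1 1]
[ 46.4444  52.63    85.514  -40.4988  96.2983  61.436 ] [ -28.8373   45.9101   73.694    -6.0469   68.7782 -121.8334]
10 -1 [1 1 1 1 1 1 1 1 1 1 1 1] [1 1 1 1]
[  46.4444   52.63     85.514   -40.4988   96.2983 -118.564 ] [-28.8373  45.9101  73.694   -6.0469  68.7782  58.1666]
15 1 [1 1 1 1 1 1 1 1 1 1 1 1] [1 1 1 1]
[ 45.5517  49.8121  87.0992 -38.8152  92.4929  60.3674] [ -27.5373   48.0801   69.4778   -8.4131   75.2415 -120.0769]
15 -1 [1 1 1 1 1 1 1 1 1 1 1 1] [1 1 1 1]
[  45.5517   49.8121   87.0992  -38.8152   92.4929 -119.6326] [-27.5373  48.08
[... 296 characters left out ...]
.8936] [-26.3511  50.4491  65.202  -10.5407  81.6523  61.1741]
30 1 [1 1 1 1 1 1 1 1 1 1 1 1] [1 1 1 1]
[ 41.7396  41.6077  92.209  -33.3635  80.6509  55.8617] [ -24.3014   55.692    56.5004  -14.4742   94.2564 -117.5716]
30 -1 [1 1 1 1 1 1 1 1 1 1 1 1] [1 1 1 1]
[  41.7396   41.6077   92.209   -33.3635   80.6509 -124.1383] [-24.3014  55.692   56.5004 -14.4742  94.2564  62.4284]
40 1 [1 1 1 1 1 1 1 1 1 1 1 1] [1 1 1 1]
[ 38.146   36.5285  95.8082 -28.9996  72.4953  51.3324] [ -22.6486   61.4804   47.6364  -18.5002  106.5069 -117.8022]
40 -1 [1 1 1 1 1 1 1 1 1 1 1 1] [1 1 1 1]
[  38.146    36.5285   95.8082  -28.9996   72.4953 -128.6676] [-22.6486  61.4804  47.6364 -18.5002 106.5069  62.1978]
```

```bash
cat >> h.py <<'E'
T=np.radians(20)
FW=np.cross(np.cross(A0,hx),A0);FW/=np.linalg.norm(FW)
ZG=np.cos(T)*FW-np.sin(T)*A0; SG=1; RG=rot(ZG,SG*hy)
ZP=np.cos(T)*(-UP)-np.sin(T)*RX; RP=rot(ZP,SG*RY)
S=.062   # cap to grip point
DEL=.010 # TCP beyond case axis
def st(msg): print(msg,"t=%.1f"%arm.current_t(),"p",arm.current_ee_pos(),"F",arm.current_force(),"w %.4f"%arm.current_width(),flush=True)
def snap(tag):
    for n in("side","top"): cv2.imwrite(f"pics/{n}_{tag}.png",arm.snapshot(n)[:,:,::-1])
def crop2(tag,bt=(240,120,490,260),bs=(225,130,445,310)):
    t=cv2.imread(f"pics/top_{tag}.png");s=cv2.imread(f"pics/side_{tag}.png")
    a=cv2.resize(t[bt[1]:bt[3],bt[0]:bt[2]],None,fx=3,fy=3,interpolation=cv2.INTER_CUBIC)
    b=cv2.resize(s[bs[1]:bs[3],bs[0]:bs[2]],None,fx=3,fy=3,interpolation=cv2.INTER_CUBIC)
    cv2.imwrite(f"pics/ct_{tag}.png",a);cv2.imwrite(f"pics/cs_{tag}.png",b)
E
python3 - <<'E'
from h import *
p=arm.current_ee_pos();R=arm.current_tool_rot()
arm.grip(.046); arm.move_l([p[0],p[1],.42],R,feed=.3); st("up")
P=cap_h(0)-A0*S+ZG*DEL
arm.move_to(P-ZG*.09+UP*.2,RG); st("high")
arm.move_l(P-ZG*.09,RG,feed=.2); st("pre")
snap("pre0");crop2("pre0")
E
```

```text
up t=1.8 p [ 0.2608 -0.5673  0.419 ] F [-0.0883 -0.001  -0.2262] w 0.0458
high t=4.8 p [0.4083 0.2607 0.3546] F [-0.2945 -0.8611 -0.3131] w 0.0461
pre t=5.9 p [0.4082 0.2615 0.1554] F [-0.7035  0.0308  0.9065] w 0.0459
```

View pics/ct_pre0.png

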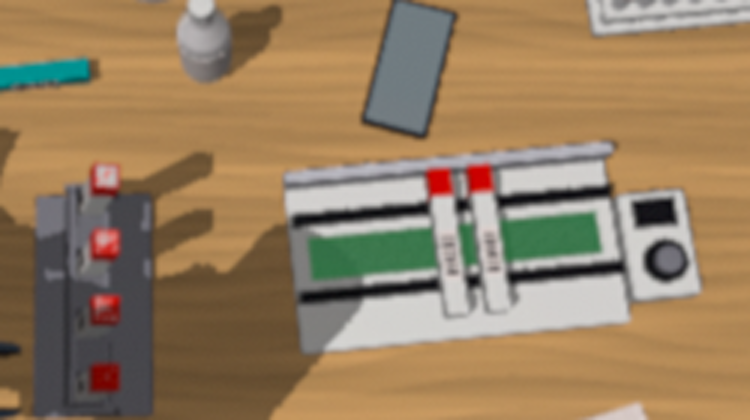

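View pics/cs_pre0.png

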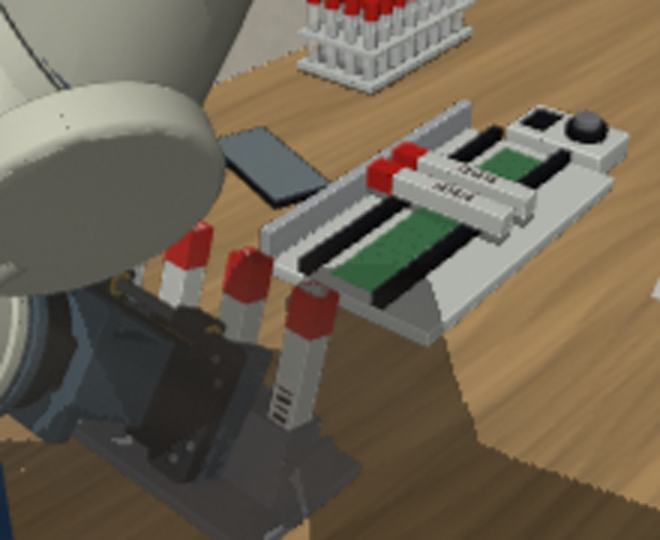

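The tool faces the nearest case (top crop: caps at column ~105, rows 180–378; fingertips at the left edge, around rows 350 and 410). Next: approach and grip.

```bash
python3 - <<'E'
from h import *
P=cap_h(0)-A0*S+ZG*DEL
arm.move_l(P,RG,feed=.12); st("at")
arm.grip(.0); st("grip")
snap("g0");crop2("g0",bt=(220,160,340,280),bs=(245,150,375,300))
E
```

```text
at t=6.9 p [0.4105 0.1881 0.1031] F [-0.2669 -0.0108  0.5943] w 0.0459
grip t=7.4 p [0.4103 0.1878 0.1029] F [-0.5468  2.553   1.2795] w 0.0217
```

View pics/ct_g0.png

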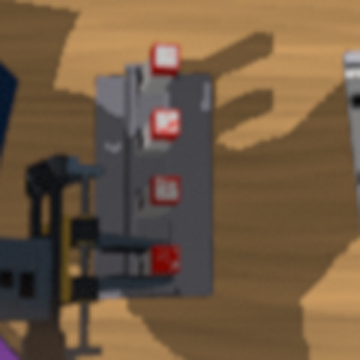

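View pics/cs_g0.png

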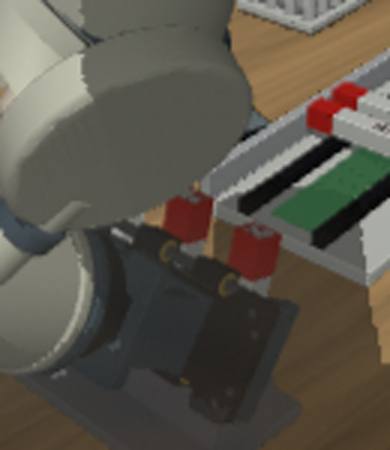

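Gripped: width 21.7 mm, fingers either side of the near cap (crop 165,262). Now pull it out along its axis, carry it over and check.

```bash
cat >> h.py <<'E'
def pull():
    p=np.array(arm.current_ee_pos())
    arm.move_l(p+A0*.09,RG,feed=.15); st("pulled")
    p=np.array(arm.current_ee_pos()); p[2]=.36; arm.move_l(p,RG,feed=.3); st("high")
def place_pose(y,capx,dz): return rp(capx-S,y,.041+dz)+ZP*DEL
def carry(y):
    arm.move_to(place_pose(y,.058,.24),RP); st("over")
E
python3 - <<'E'
from h import *
pull()
carry(-.138)
arm.move_l(place_pose(-.138,.058,.06),RP,feed=.2)
arm.sleep(.3); st("low")
snap("c0");crop2("c0",bs=(300,100,520,280))
E
```

```text
pulled t=8.3 p [0.4109 0.1645 0.1892] F [ 0.2357 -0.0007 -1.1409] w 0.0216
high t=9.0 p [0.4107 0.1645 0.3593] F [ 0.7628  0.9368 -1.229 ] w 0.0217
over t=11.5 p [ 0.5664 -0.2948  0.2715] F [-0.4777 -0.1586 -0.0177] w 0.0221
low t=12.9 p [ 0.5665 -0.2956  0.0922] F [0.1779 0.9457 0.6016] w 0.0219
```

View pics/ct_c0.png

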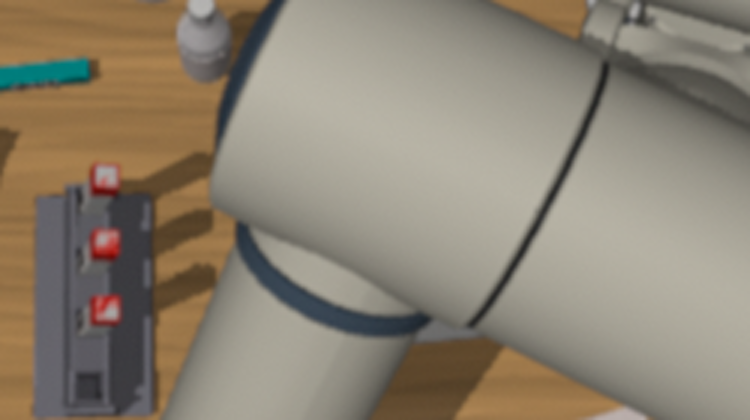

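View pics/cs_c0.png

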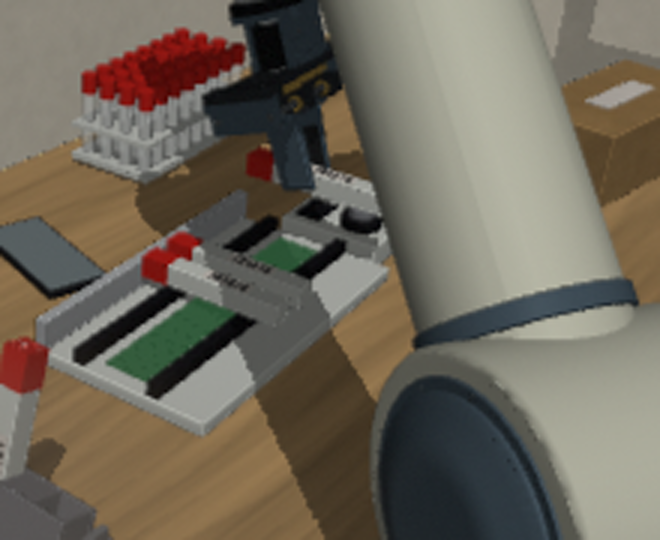

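```bash
cat >> h.py <<'E'
def favg(n=4):
    f=[]
    for _ in range(n): f.append(arm.current_force()); arm.sleep(.02)
    return np.mean(f,0)
def press(y):
    """hover -> push to stop -> lower -> release -> retract"""
    arm.move_l(place_pose(y,.060,.004),RP,feed=.12); arm.sleep(.15)
    f0=favg(); hit=None
    for i in range(1,23):
        x=.060+.001*i; arm.move_l(place_pose(y,x,.003),RP,feed=.04)
        f=favg(2)-f0
        if f@RX<-3: hit=x;break
    st(f"stop hit nominal capx {hit} df {f}")
    x=(hit or .075)-.0005
    arm.move_l(place_pose(y,x,.003),RP,feed=.04); arm.sleep(.1); f0=favg(); zc=None
    for i in range(1,10):
        dz=.003-.001*i; arm.move_l(place_pose(y,x,dz),RP,feed=.04); f=favg(2)-f0
        if f[2]>3: zc=dz;break
    st(f"rail contact dz {zc} df {f}")
    return x,dz
def leave(y,x,dz,w=.034):
    arm.grip(w); st("released")
    p=place_pose(y,x,dz); arm.move_l(p-ZP*.05,RP,feed=.1); arm.move_l(p-ZP*.05+UP*.15,RP,feed=.3)
E
python3 - <<'E'
from h import *
print("expected cap mid px",proj("side",rp(.058-.015,-.138,.101)))
r=press(-.138); print(r)
snap("p0");crop2("p0",bs=(300,100,520,280))
E
```

```text
expected cap mid px [387.4508 154.1925]
stop hit nominal capx 0.078 df [-8.0976 -1.6029  3.6077] t=18.9 p [ 0.585  -0.2935  0.0346] F [-7.704  -1.556   2.5785] w 0.0222
rail contact dz 0.001 df [-0.2108  0.5643  5.6467] t=19.9 p [ 0.585  -0.2936  0.0331] F [-7.0593 -0.3144  7.7445] w 0.0219
(0.0775, 0.001)
```

View pics/cs_p0.png

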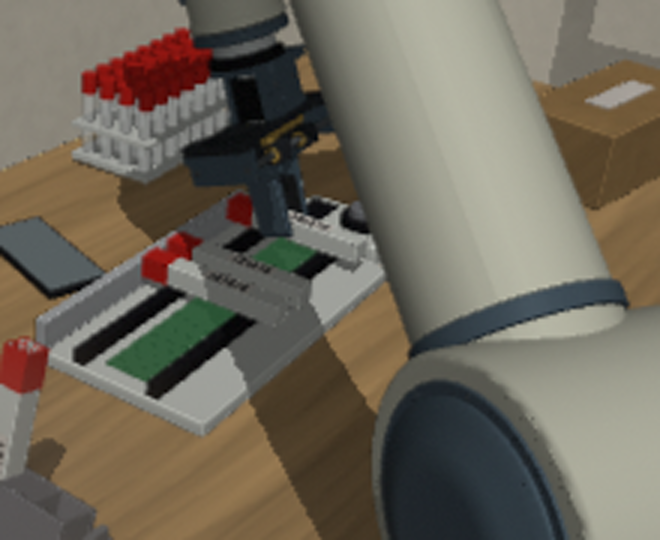

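Cap (crop 240,208) is against the stop and the case is on the rails. Releasing it and fetching the next.

```bash
cat >> h.py <<'E'
def fetch(k,first=False):
    arm.grip(.046)
    P=cap_h(k)-A0*S+ZG*DEL
    arm.move_to(P-ZG*.09+UP*.2,RG); arm.move_l(P-ZG*.09,RG,feed=.25); st("pre")
    arm.move_l(P,RG,feed=.15); arm.sleep(.1); arm.grip(0.); st("grip")
E
python3 - <<'E'
from h import *
leave(-.138,.0775,.001)
arm.move_to(place_pose(0,.058,.40),RP)
P=cap_h(1)-A0*S+ZG*DEL
arm.grip(.046);arm.move_to(P-ZG*.09+UP*.2,RG); st("x")
snap("a1");crop2("a1",bs=(225,130,445,310))
E
```

```text
released t=20.4 p [ 0.5859 -0.2935  0.0326] F [-0.1698  0.5404  0.3655] w 0.0342
x t=25.4 p [0.4681 0.2628 0.3546] F [-0.775   0.1841 -0.5144] w 0.0461
```

View pics/ct_a1.png

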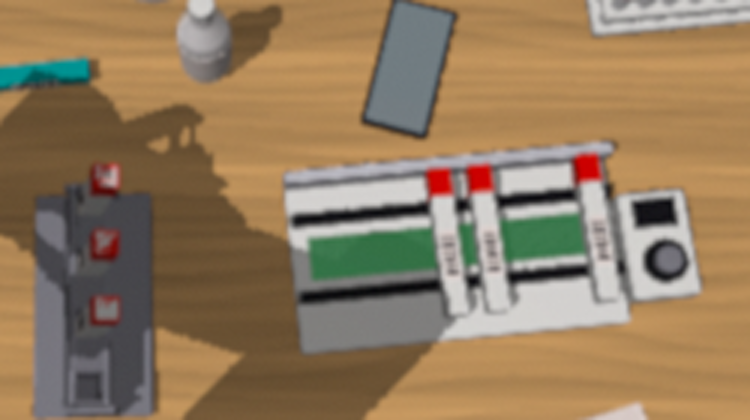

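View pics/cs_a1.png

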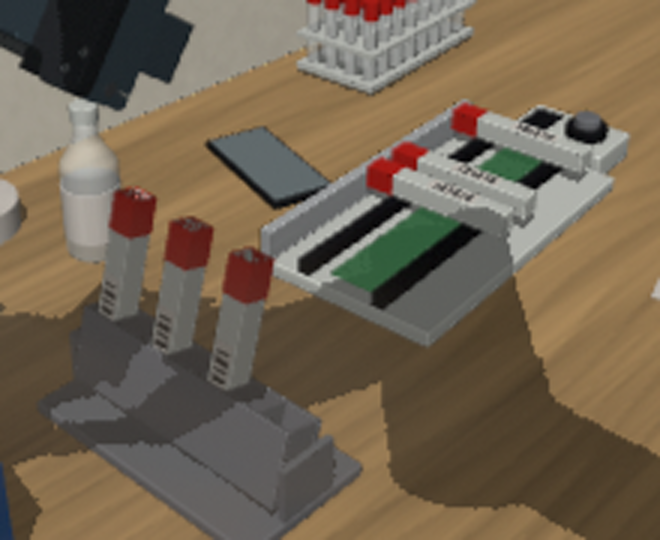

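The first case lies well (top crop cap at 588,167). The second follows, at y = -0.080.

```bash
python3 - <<'E'
from h import *
fetch(1); pull()
snap("b1");crop2("b1")
carry(-.08); arm.move_l(place_pose(-.08,.058,.06),RP,feed=.2); arm.sleep(.2)
snap("c1");crop2("c1",bs=(300,100,520,280)); st("low")
E
```

```text
pre t=26.9 p [0.4683 0.2636 0.1556] F [-0.0873  0.1669  0.6629] w 0.0462
grip t=28.3 p [0.4703 0.1897 0.1029] F [1.108  2.2691 0.4587] w 0.0216
pulled t=29.0 p [0.4708 0.1664 0.1891] F [-0.7099 -0.2162 -0.5309] w 0.0221
high t=29.8 p [0.4706 0.1664 0.3593] F [-0.1428  0.342  -1.2144] w 0.0215
over t=32.2 p [ 0.5607 -0.2372  0.2715] F [ 0.3322 -0.2036 -1.0802] w 0.0217
low t=33.6 p [ 0.5609 -0.2378  0.0922] F [-0.0524 -0.4544 -0.8411] w 0.0216
```

View pics/ct_b1.png

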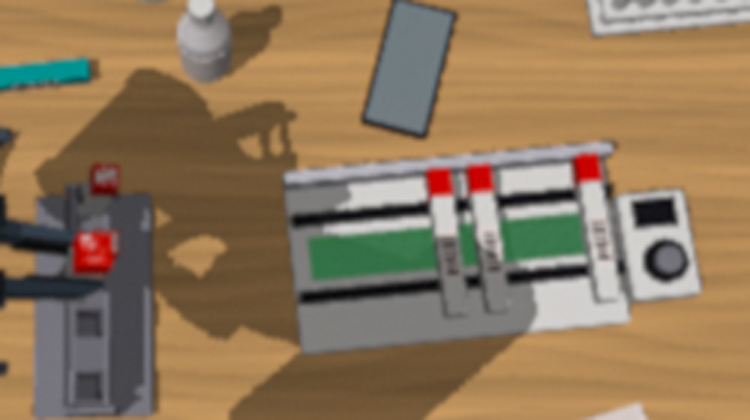

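View pics/cs_c1.png

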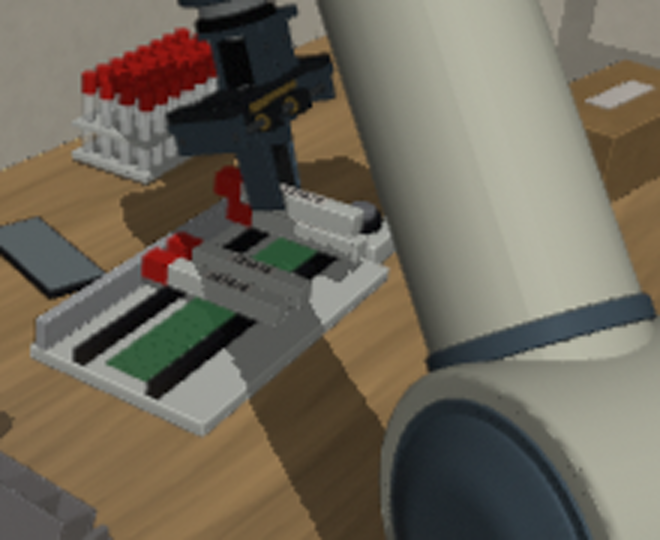

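The held case is level (cap at crop 228,180) and the placed cases have not moved. Placing it.

```bash
python3 - <<'E'
from h import *
print("expected cap mid px",proj("side",rp(.058-.015,-.08,.101)))
x,dz=press(-.08); leave(-.08,x,dz)
arm.move_to(place_pose(.05,.058,.40),RP)
fetch(2); pull()
snap("b2");crop2("b2")
E
```

```text
expected cap mid px [377.08  160.726]
stop hit nominal capx 0.077 df [-3.1814 -0.825   0.3682] t=39.2 p [ 0.5792 -0.2359  0.0346] F [-3.3135 -0.2247 -0.1854] w 0.0219
rail contact dz 0.001 df [0.2931 0.8494 8.4944] t=40.2 p [ 0.5792 -0.236   0.0332] F [0.1351 0.8003 5.9441] w 0.0215
released t=40.6 p [ 0.579  -0.2359  0.0325] F [-0.1949  1.2914  0.1307] w 0.0343
pre t=46.5 p [0.5283 0.2655 0.1559] F [ 1.525  -0.3074  0.0962] w 0.0457
grip t=47.8 p [0.5302 0.1916 0.1029] F [0.3211 1.9957 0.6169] w 0.0220
pulled t=48.6 p [0.5307 0.1683 0.189 ] F [-0.2563 -0.4617 -1.1984] w 0.0217
high t=49.3 p [0.5305 0.1684 0.3593] F [ 0.0898 -0.4329 -2.0137] w 0.0217
```

View pics/ct_b2.png

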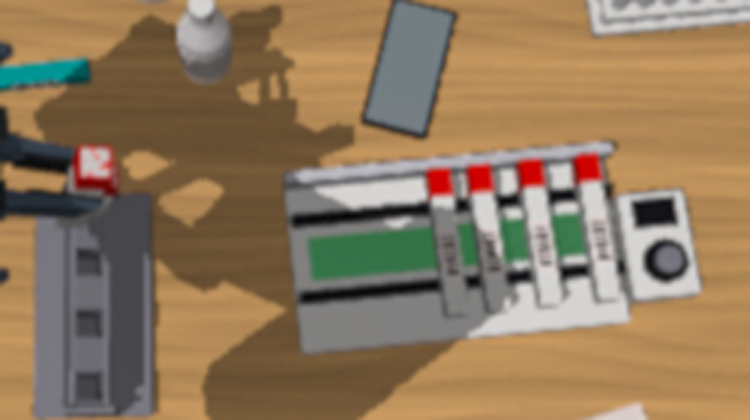

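View pics/cs_b2.png

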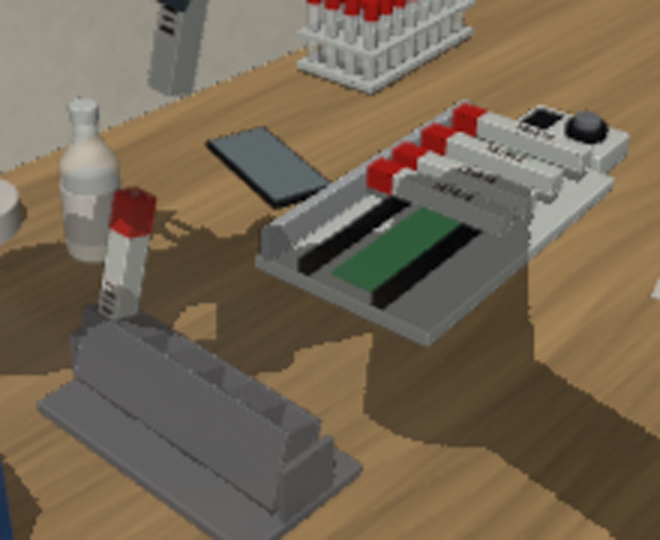

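Four cases are on the reader, evenly gapped (caps at 440, 480, 531 and 588), and the third is held. It goes to y = 0.075.

```bash
python3 - <<'E'
from h import *
y=.075
carry(y); arm.move_l(place_pose(y,.058,.06),RP,feed=.2); arm.sleep(.2)
snap("c2");crop2("c2",bs=(275,110,495,290)); st("low")
print("expected cap mid px crop",(proj("side",rp(.058-.015,y,.101))-[275,110])*3)
E
```

```text
over t=51.5 p [ 0.5455 -0.0831  0.2715] F [ 0.0869  0.4375 -1.1876] w 0.0219
low t=52.9 p [ 0.5458 -0.0835  0.0921] F [ 0.1535 -0.2457 -0.1318] w 0.0221
expected cap mid px crop [212.6591 211.1331]
```

View pics/cs_c2.png

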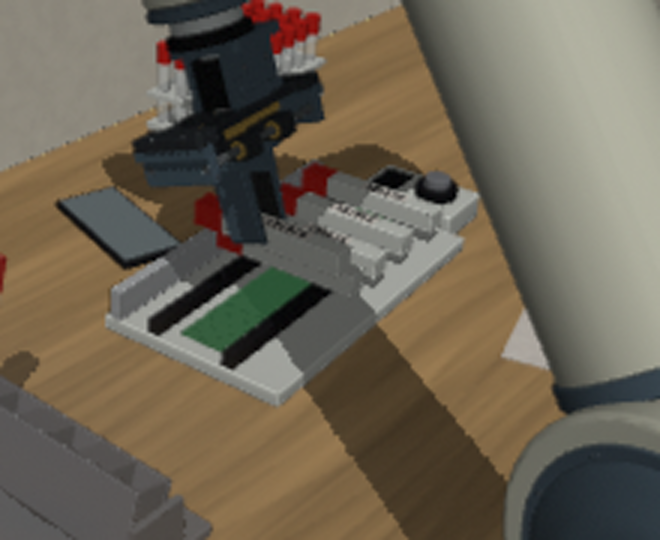

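The cap shows at crop (208,212), as expected (213,211). Placing it, then fetching the fourth.

```bash
python3 - <<'E'
from h import *
y=.075
x,dz=press(y); leave(y,x,dz)
arm.move_to(place_pose(.1,.058,.40),RP)
fetch(3); pull()
snap("b3");crop2("b3")
E
```

```text
stop hit nominal capx 0.077 df [-4.645  -0.7423  0.7993] t=58.5 p [ 0.5638 -0.0816  0.0346] F [-5.9289 -0.7955  1.8991] w 0.0221
rail contact dz 0.001 df [-1.7352  1.162  13.6678] t=59.5 p [ 0.5639 -0.0817  0.0334] F [-4.43    1.0121 12.5999] w 0.0218
released t=59.9 p [ 0.5641 -0.0817  0.0325] F [-0.4055  0.5923  0.7106] w 0.0340
pre t=65.5 p [0.5884 0.2674 0.1562] F [-0.0223 -0.3581  0.5632] w 0.0459
grip t=66.8 p [0.5902 0.1936 0.1029] F [-0.4025  0.9541  0.4126] w 0.0220
pulled t=67.6 p [0.5906 0.1703 0.1889] F [ 0.4485  0.1679 -0.37  ] w 0.0220
high t=68.3 p [0.5904 0.1703 0.3594] F [-0.2214 -0.4714 -0.6752] w 0.0218
```

View pics/ct_b3.png

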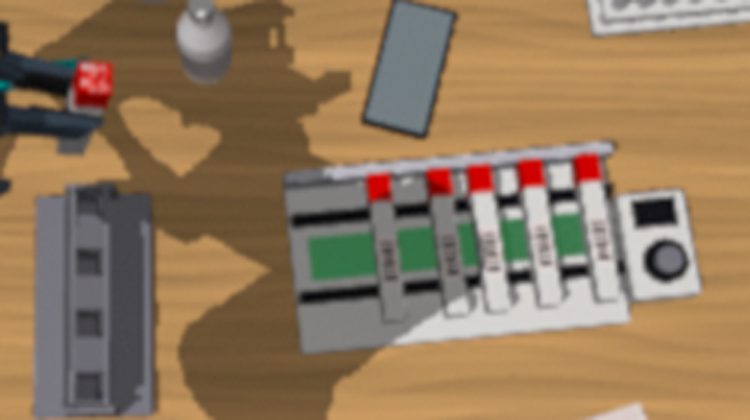

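View pics/cs_b3.png

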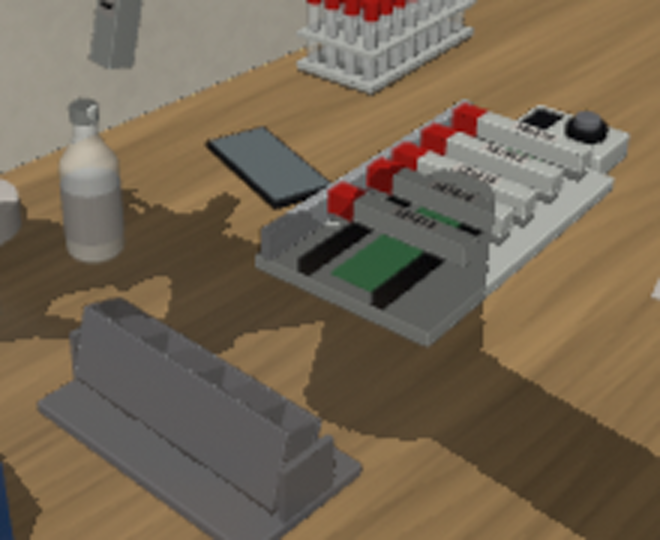

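```bash
python3 - <<'E'
from h import *
y=.132
carry(y); arm.move_l(place_pose(y,.058,.06),RP,feed=.2); arm.sleep(.2)
snap("c3");crop2("c3",bs=(265,120,485,300)); st("low")
print("expected cap mid px crop",(proj("side",rp(.058-.015,y,.101))-[265,120])*3)
E
```

```text
over t=70.4 p [ 0.5399 -0.0264  0.2715] F [ 0.2229 -0.2602 -0.5495] w 0.0218
low t=71.7 p [ 0.5402 -0.0268  0.0921] F [-0.7955 -0.1354 -1.3695] w 0.0217
expected cap mid px crop [203.7968 205.616 ]
```

View pics/cs_c3.png

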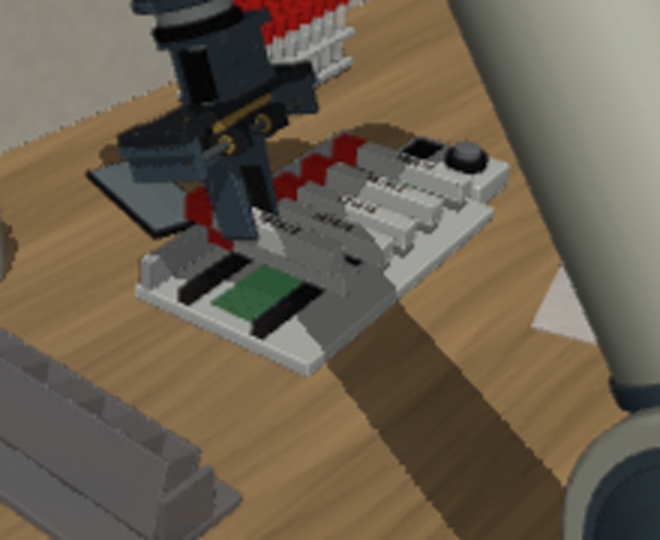

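The cap is where expected (about 198,205). Placing it, then moving clear to check all six.

```bash
python3 - <<'E'
from h import *
y=.132
x,dz=press(y); leave(y,x,dz)
arm.move_to(place_pose(.1,.058,.40),RP)
P=cap_h(1)-A0*S+ZG*DEL
arm.move_to(P-ZG*.09+UP*.25,RG); arm.sleep(.3); st("away")
snap("d");crop2("d",bt=(325,150,485,250),bs=(290,150,450,270))
t=cv2.imread("pics/top_d.png").astype(int)
b,g,r=t[:,:,0],t[:,:,1],t[:,:,2]
m=((r>70)&(r>2*g)&(r>2*b)).astype(np.uint8);m[:160]=0;m[240:]=0;m[:,:330]=0;m[:,460:]=0
n,l,s,c=cv2.connectedComponentsWithStats(m,connectivity=4)
for i in range(1,n):
    if s[i][4]>20: print(s[i],rf(on_z("top",c[i],.052)[0]))
E
```

```text
stop hit nominal capx 0.077 df [-5.4417 -0.5325  1.681 ] t=77.4 p [ 0.5583 -0.0249  0.0346] F [-5.6206 -0.7719  0.7988] w 0.0218
rail contact dz 0.001 df [-1.9799  0.0138 15.9022] t=78.4 p [ 0.5583 -0.025   0.0335] F [-6.4329  0.3492 14.7664] w 0.0218
released t=78.8 p [ 0.5586 -0.025   0.0325] F [1.3352 0.3518 1.3036] w 0.0336
away t=83.4 p [0.4679 0.263  0.4046] F [-0.8284 -0.9289  0.306 ] w 0.0340
[431 171  10  10  76] [ 0.0599 -0.1358  0.052 ]
[412 173  10  10  75] [ 0.0595 -0.078   0.052 ]
[395 175   9   9  70] [ 0.0587 -0.0257  0.052 ]
[382 176   9   9  68] [0.0593 0.0149 0.052 ]
[362 178   9   9  69] [0.0591 0.0759 0.052 ]
[343 180   9   9  68] [0.059  0.1327 0.052 ]
```

View pics/ct_d.png

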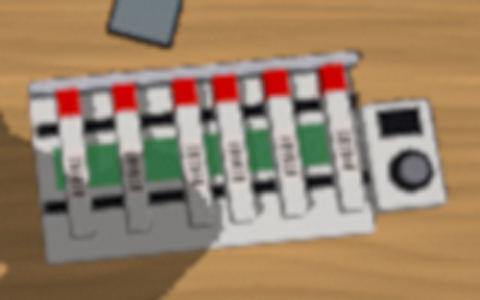

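View pics/cs_d.png

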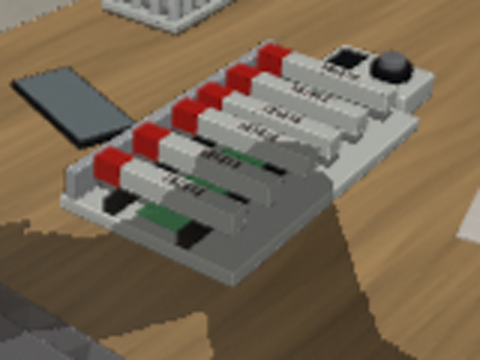

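All six caps sit at the same depth (x ≈ 0.059 for the cap middle; the two cases already there match), with pitches of 40 mm or more. Next is the button.

```bash
cat >> h.py <<'E'
def press_button():
    R=rot(-UP,SG*RY); b=rp(-.040,-.206,0)
    arm.grip(0.)
    arm.move_to(place_pose(0,.058,.42),RP)
    arm.move_to(b+UP*.3,R); arm.move_l(b+UP*.062,R,feed=.2); arm.sleep(.2); st("above")
    f0=favg(); c=None
    for i in range(1,32):
        z=.062-.001*i; arm.move_l(b+UP*z,R,feed=.03); f=favg(2)-f0
        if c is None and f[2]>1.5: c=z
        if f[2]>12: break
    st(f"contact z {c}, stop z {z} df {f}")
    arm.sleep(.3); snap("btn")
    arm.move_l(b+UP*.1,R,feed=.1); arm.move_l(b+UP*.3,R,feed=.3)
E
python3 - <<'E'
from h import *
press_button()
P=cap_h(1)-A0*S+ZG*DEL
arm.move_to(place_pose(0,.058,.42),RP); arm.move_to(P-ZG*.09+UP*.25,RG); arm.sleep(.3); st("away")
snap("e");crop2("e",bt=(325,150,485,250),bs=(290,150,450,270))
crop2("btn",bs=(300,100,520,280))
t=cv2.imread("pics/top_e.png").astype(int)
b,g,r=t[:,:,0],t[:,:,1],t[:,:,2]
m=((r>70)&(r>2*g)&(r>2*b)).astype(np.uint8);m[:160]=0;m[240:]=0;m[:,:330]=0;m[:,460:]=0
n,l,s,c=cv2.connectedComponentsWithStats(m,connectivity=4)
for i in range(1,n):
    if s[i][4]>20: print(s[i],rf(on_z("top",c[i],.052)[0]))
E
```

```text
above t=89.0 p [ 0.5408 -0.3666  0.0628] F [-0.5272  0.3547  0.5469] w 0.0006
contact z 0.051000000000000004, stop z 0.045 df [-3.3901  1.596  19.3776] t=93.9 p [ 0.5406 -0.3664  0.046 ] F [-3.3705  2.2832 19.4422] w 0.0001
away t=99.4 p [0.4679 0.263  0.4045] F [-0.8717 -0.3525  0.1233] w 0.0004
[431 171  10  10  76] [ 0.0599 -0.1358  0.052 ]
[412 173  10  10  75] [ 0.0595 -0.078   0.052 ]
[395 175   9   9  71] [ 0.0589 -0.0259  0.052 ]
[382 176   9   9  68] [0.0593 0.0149 0.052 ]
[362 178   9   9  69] [0.0591 0.0759 0.052 ]
[343 180   9   9  68] [0.059  0.1327 0.052 ]
```

View pics/cs_btn.png

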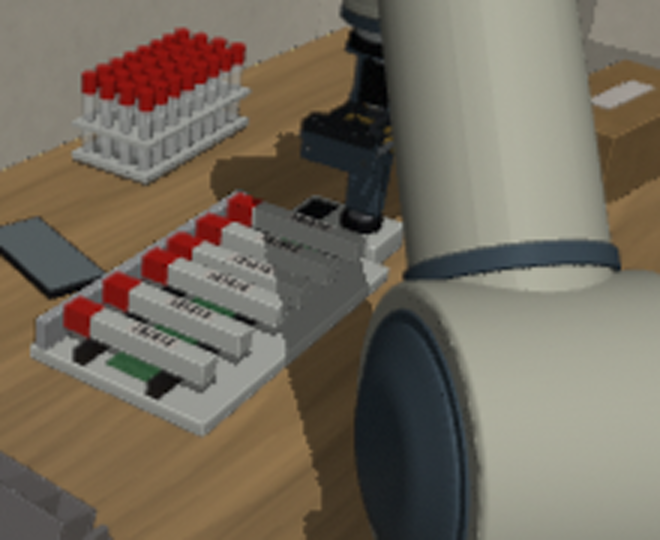

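View pics/ct_e.png

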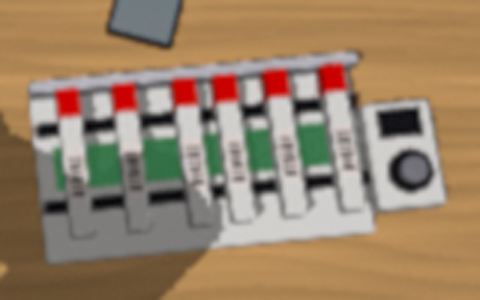

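View pics/cs_e.png

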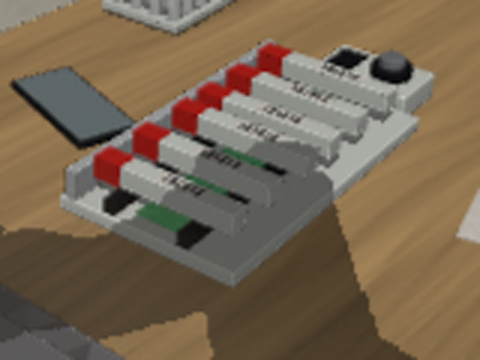

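The press bottomed at 19 N. I'll repeat it with a force log to confirm full travel, rather than assume it.

```bash
python3 - <<'E'
from h import *
R=rot(-UP,SG*RY); b=rp(-.040,-.206,0)
arm.move_to(place_pose(0,.058,.42),RP)
arm.move_to(b+UP*.3,R); arm.move_l(b+UP*.058,R,feed=.2); arm.sleep(.2)
f0=favg()
for i in range(1,36):
    z=.058-.0005*i; arm.move_l(b+UP*z,R,feed=.03); f=favg(3)-f0
    print("%.4f %.4f %.1f"%(z,arm.current_ee_pos()[2],f[2]))
    if f[2]>22: break
arm.sleep(.2)
arm.move_l(b+UP*.1,R,feed=.1); arm.move_l(b+UP*.3,R,feed=.3)
P=cap_h(1)-A0*S+ZG*DEL
arm.move_to(place_pose(0,.058,.42),RP); arm.move_to(P-ZG*.09+UP*.25,RG); arm.sleep(.3); st("away")
snap("f");crop2("f",bs=(225,130,445,310))
t=cv2.imread("pics/top_f.png").astype(int)
b,g,r=t[:,:,0],t[:,:,1],t[:,:,2]
m=((r>70)&(r>2*g)&(r>2*b)).astype(np.uint8);m[:160]=0;m[240:]=0;m[:,:330]=0;m[:,460:]=0
n,l,s,c=cv2.connectedComponentsWithStats(m,connectivity=4)
for i in range(1,n):
    if s[i][4]>20: print(s[i],rf(on_z("top",c[i],.052)[0]))
E
```

```text
0.0575 0.0575 0.3
0.0570 0.0570 0.9
0.0565 0.0565 0.1
0.0560 0.0560 0.4
0.0555 0.0555 0.4
0.0550 0.0550 0.2
0.0545 0.0545 0.5
0.0540 0.0540 0.5
0.0535 0.0535 0.5
0.0530 0.0529 0.6
0.0525 0.0525 0.6
0.0520 0.0521 2.0
0.0515 0.0515 1.8
0.0510 0.0510 3.0
0.0505 0.0505 2.6
0.0500 0.0500 3.1
0.0495 0.0495 3.0
0.0490 0.0490 3.6
0.0485 0.0485 3.5
0.0480 0.0480 4.0
0.0475 0.0475 4.3
0.0470 0.0470 4.9
0.0465 0.0465 5.2
0.0460 0.0463 8.4
0.0455 0.0461 14.5
0.0450 0.0460 20.6
0.0445 0.0459 26.7
away t=117.9 p [0.4679 0.263  0.4045] F [-0.3707  0.6266  0.7022] w 0.0005
[431 171  10  10  76] [ 0.0599 -0.1358  0.052 ]
[412 173  10  10  75] [ 0.0595 -0.078   0.052 ]
[395 175   9   9  70] [ 0.0587 -0.0257  0.052 ]
[382 176   9   9  68] [0.0593 0.0149 0.052 ]
[362 178   9   9  68] [0.0592 0.0761 0.052 ]
[343 180   9   9  68] [0.059  0.1327 0.052 ]
```

View pics/ct_f.png

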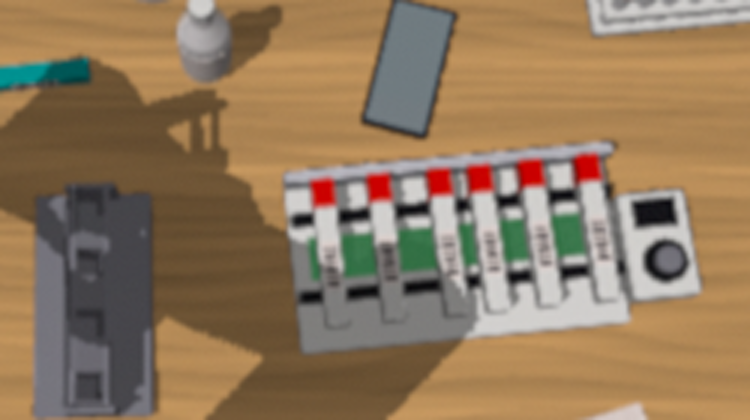

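View pics/cs_f.png

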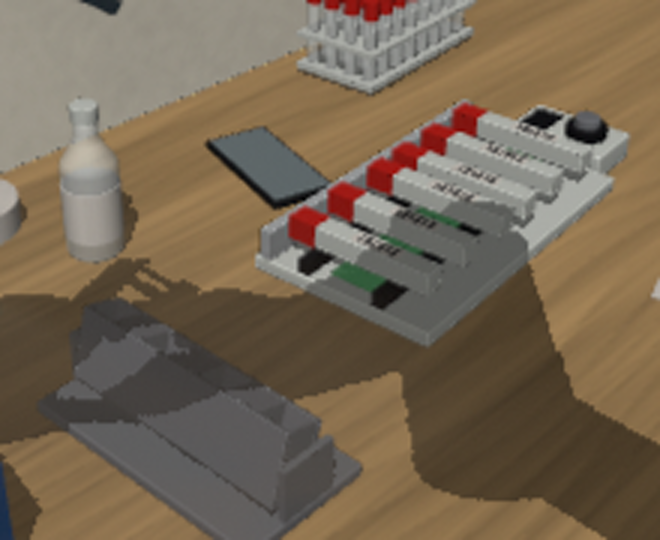

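The button travelled 0.0522 → 0.0463 (6 mm, about 5 N) and then hit a hard stop. All cases are square and unmoved, and the phone and bottle are where they started. Handing in.

```bash
python3 - <<'E'
from h import *
a=cv2.imread("pics/top0.png").astype(int);f=cv2.imread("pics/top_f.png").astype(int)
for nm,(x0,y0,x1,y1) in dict(bottle=(296,115,320,150),phone=(358,116,396,168),carton=(155,155,228,222)).items():
    d=np.abs(a-f)[y0:y1,x0:x1].max(2); print(nm,"changed px frac",round((d>40).mean(),3))
arm.sign_off(); print("signed off",arm.current_t())
E
```

```text
bottle changed px frac 0.0
phone changed px frac 0.0
carton changed px frac 0.394
the job is handed in; nothing more can be done
the job is handed in; nothing more can be done
```

```bash
python3 - <<'E'
import cv2,numpy as np
a=cv2.imread("pics/top0.png").astype(int)
for n in("c3","btn"):
    f=cv2.imread(f"pics/top_{n}.png").astype(int); print(n,(np.abs(a-f)[155:222,155:228].max(2)>40).mean())
E
```

```text
c3 0.8922510734001227
btn 0.0
```

I pulled all four cases out of the leaning holder and laid them across the reader rails at y ≈ -136, -78, +76 and +133 mm. Each was pushed to force contact with the stop and lowered to rail contact before release. I then pressed the scan button, let it go and handed the job in after about 118 s of the 210 s allowed.

**Cases:** In the last pictures all six lie flat and look parallel. Their caps are at the same depth as the two cases that were already there, to about 1 mm. The closest centre lines are about 41 mm apart, and those are the two original cases. I saw no knock and no loss of grip.

**Button:** I pressed it twice. The second press logged about 6 mm of travel at about 5 N, then a hard stop. The pictures show the button up again.

**Bystanders:** The bottle and phone pixels are unchanged from the start. My carton check just before hand-in read 39 % changed pixels. I put that down to the arm covering it in that view, because the picture from the first button press shows the carton with 0 % change. After that press the arm only moved high above the holder, so I did not see the carton clearly again.

**Disagreements with the text:**
- The stop contact came at a nominal 76–77 mm instead of 75 mm.
- The rails triangulated about 4 mm lower than stated, but the contact while placing matched the text to within 1 mm.
- The standing cases' feet came out about 10 mm from the stated place in the holder, so I used my measured positions.

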